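# Put the balance weights back in their divided box

### The job

Put the brass weight with the red knob and the brass weight with the blue knob back into the wooden divided box: each standing upright on the floor of the empty cell that has the dot of its colour. Lower them into their cells and let go; do not drop them from a height.

Things in the scene. Friction and masses are not known exactly. Their poses are not given: they have to be found in the camera images.
- weight_red: Loose upright brass weight, 200 g: body 32 mm across, 32 mm high, a 12 mm neck, then a red knob, an upright cylinder 20 mm across from 40 to 70 mm above the foot: grip it there. Origin: centre of the underside; z up; yaw means nothing. A like weight with a green knob stays on the table.
- weight_blue: Loose upright brass weight, 200 g: body 32 mm across, 32 mm high, a 12 mm neck, then a blue knob, an upright cylinder 20 mm across from 40 to 70 mm above the foot: grip it there. Origin: centre of the underside; z up; yaw means nothing. A like weight with a green knob stays on the table.
- dot_red: Red flat dot, 62 mm across, on the floor of an empty cell. Origin: its centre, at floor height, 5 mm above the table; z up, x and y along the box's walls. Fixed wooden box 165 x 165 mm, 33 mm high: 2 x 2 cells 75 mm wide, 28 mm deep, 80 mm apart, 5 mm dividers as high as the walls. The two other cells hold like weights with yellow and white knobs.
- dot_blue: Blue flat dot, 62 mm across, on the floor of an empty cell. Origin: its centre, at floor height, 5 mm above the table; z up, x and y along the box's walls. Fixed wooden box 165 x 165 mm, 33 mm high: 2 x 2 cells 75 mm wide, 28 mm deep, 80 mm apart, 5 mm dividers as high as the walls. The two other cells hold like weights with yellow and white knobs.

How it is judged:
At the end, for the whole second after the job is handed in: The red-knobbed weight stands in the cell with the red dot and the blue-knobbed weight in the cell with the blue dot: within 32 mm of the dot's centre (anywhere inside the cell), foot within 6 mm above the cell's floor, upright within 10 degrees, at rest and released (horizontal distance between weight_red and dot_red below 0.032 m and z of weight_red in the frame of dot_red between -0.005 and 0.006 m and angle between each of weight_red, weight_blue's own z axis and vertical below 0.17 rad and linear speed of each of weight_red, weight_blue below 0.03 m/s and contact force between the fingers and weight_red below 0.1 N and horizontal distance between weight_blue and dot_blue below 0.032 m and z of weight_blue in the frame of dot_blue between -0.005 and 0.006 m and contact force between the fingers and weight_blue below 0.1 N); the robot touches nothing.
It fails at once if the red-knobbed weight falls freely from a height (faster than 1 m/s, about 5 cm of fall) (contact force between the fingers and weight_red below 0.05 N and linear speed of weight_red above 1 m/s).
It fails at once if the blue-knobbed weight falls freely from a height (faster than 1 m/s, about 5 cm of fall) (contact force between the fingers and weight_blue below 0.05 N and linear speed of weight_blue above 1 m/s).
It also fails if it takes over 48 s, if anything falls off the work surface, if the arm or the gripper's body presses on something with over 40 N, if the wrist force passes 120 N, or if a joint passes its speed limit or range.

### The arm

A 6-joint arm with a two-finger parallel gripper is mounted at the origin on the work surface. World frame = base frame: x ahead of the robot, y to its left, z up, the work surface at z = 0. Lengths are in m, angles in rad, forces in N, time in s.
With the tool pointing down it reaches from about 0.3 to 0.825 m from the base axis. Payload 5.4 kg.
Tool frame: the origin (TCP) lies at the very end of the fingers, on their centre line; the grasp point (between the pads) lies 19 mm behind it; z points along the fingers, x is the direction in which the jaws open and shut, and the axes are right-handed (so a half turn about z gives the same grasp; the last joint's range is limited). The gripper opens to 92 mm and grips with 3 to 60 N. Pads are 20 mm wide; open, the fingers measure 128 mm over their backs; the gripper's body (75 mm by 189 mm) begins 69 mm behind the grasp point.
Start: joints at [0.906, 0.158, 1.597, -0, 1.386, -0.21], TCP at [0.253, 0.517, 0.215] pointing down, gripper open.
Joint ranges: [-2.91, 2.91], [-0.94, 2.29], [0.18, 2.7], [-1.29, 4.43], [0.17, 2.64], [-3, 3]. Speed limits (rad/s): [2.57, 2.57, 3.14, 3.14, 3.14, 3.14].

### API

Orientations are given as a rotation vector (axis times angle).
In Python, from workcell import bot gives the robot as it stands. Calls block until the motion is done:
- bot.goto(position, orientation): joint-space move of the TCP to a pose.
- bot.line_to(position, rot=None, max_speed=0.15): straight line of the TCP; rot=None keeps the orientation; max_speed is the mean speed in m/s.
- bot.set_joints(angles): joint-space move.
- bot.set_gripper(opening, newtons=None): opening from 0.0 (shut) to 1.0 (fully open); newtons is the grip in N (None keeps the last); returns when the fingers have stopped.
- bot.hold(seconds).
- bot.inverse_kinematics(position, orientation): joint angles nearest the present ones, or None.
- bot.read_camera(name): name is "scene" or "top" or "wrist"; returns a dict with "pixels" (400x640x3 uint8, blue, green, red), "fx", "fy", "cx", "cy" (pixels), "k1" (the pictures are not rectified: a ray, as slopes to the right and down, at radius r is drawn at 1 + k1 r^2 times it, then the intrinsics apply), "R" (3x3) and "t" (3): a world point X has camera coordinates R X + t. Camera axes: x right, y down, z forward; pixel columns grow to the right and rows downward; lengths in m; the calibration is good to about 2 mm. A picture is of the moment at which its call begins. There is no depth.
A pose or a line that the arm cannot do raises bot.MotionError and nothing moves.
- bot.job_done(): hands the job in, once; it reports no verdict.
Readings, each from a call of its own:
- bot.current_clock(): time.
- bot.current_joints(): joint angles.
- bot.current_joint_vel(): joint speeds.
- bot.current_effort(): joint torques, N m.
- bot.current_ee_pos(): TCP position.
- bot.current_tool_rot(): TCP orientation.
- bot.current_contact_force(): force on the tool from outside, world axes, zero at the start.
- bot.current_ft_torque(): the same for the moment, N m.
- bot.current_opening(): opening from 0.0 (shut) to 1.0 (fully open).
Only numpy, scipy, OpenCV 4.12 (cv2) and the standard library are available. Lean on these libraries where they do the work, as an engineer would, in place of code of your own. Each camera call takes 0.05 s, during which the arm holds its last target.

## Working session

There is one attempt and no reset: what is moved stays moved. The work goes in short steps, each a Python script; the robot and the scene stay as the last script left them, time stands still between calls to the robot, and variables do not carry over. Pictures are saved under pics/ and viewed, and the job is handed in when it is done.

```bash
mkdir -p pics; ls; python3 - <<'E'
from workcell import bot
import cv2
for n in ["scene","top","wrist"]:
    c=bot.read_camera(n); cv2.imwrite(f"pics/{n}0.png",c["pixels"]); print(n,c["fx"],c["cx"],c["cy"],c["k1"],c["R"],c["t"])
print(bot.current_clock(),bot.current_tool_rot())
E
```

```text
pics
scene 398.64057003822205 318.2656712970616 204.52339732827573 -0.08792581659220143 [[ 0.83127716  0.55529681 -0.02497486]
 [ 0.29554783 -0.47959382 -0.82622106]
 [-0.47077571  0.67943743 -0.56279216]] [-0.46802283 -0.11781035  1.13308007]
top 396.74634149952675 322.89568270580367 199.04968806717102 -0.02891541191820216 [[-0.02484214 -0.9996832   0.00404633]
 [-0.99278452  0.02419534 -0.11744565]
 [ 0.11731054 -0.00693473 -0.99307107]] [1.70400455e-04 5.60148823e-01 6.49457075e-01]
wrist 331.1937753724343 320.66685317932667 203.12066404345873 -0.01822100741448296 [[ 4.39229606e-01  8.98374427e-01 -8.61362427e-04]
 [ 8.65531009e-01 -4.22914662e-01  2.68326782e-01]
 [ 2.40693636e-01 -1.18602603e-01 -9.63327564e-01]] [-0.57337394 -0.02989013  0.39003939]
0.15 [ 2.66464204e+00  1.66324712e+00 -2.07125584e-03]
```

View pics/scene0.png

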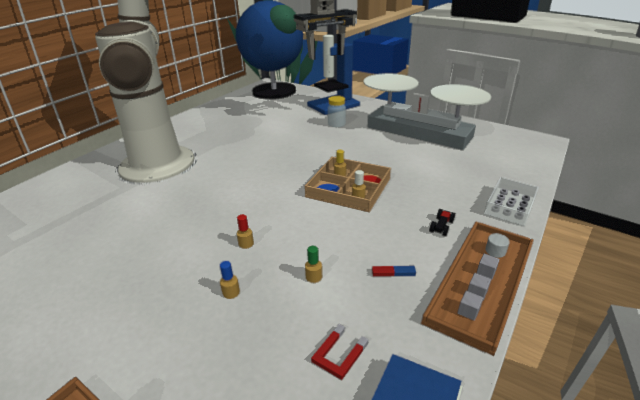

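View pics/top0.png

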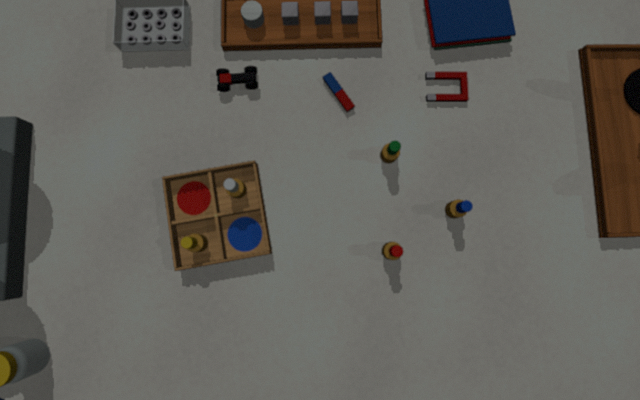

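View pics/wrist0.png

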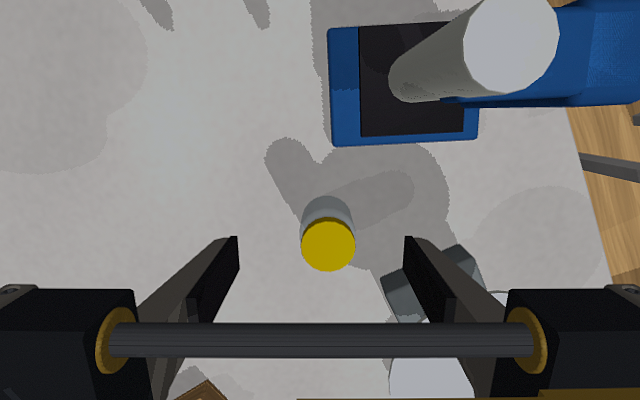

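The top view shows the red knob at (393,251), blue knob at (464,207), red dot at (194,198) and blue dot at (244,234). The yellow knob is at (190,243) and the white one at (233,186). The scene view agrees, with the red knob at (242,223) and blue at (226,270). Next I compute positions from both.

```bash
cat > h.py <<'E'
from workcell import bot
import cv2, numpy as np
def proj_pts(c,P):
    K=np.array([[c["fx"],0,c["cx"]],[0,c["fy"],c["cy"]],[0,0,1]]);R=np.array(c["R"])
    return cv2.projectPoints(np.array(P,float),cv2.Rodrigues(R)[0],np.array(c["t"]),K,np.array([c["k1"],0,0,0.]))[0][:,0]
def ray(c,uv):
    K=np.array([[c["fx"],0,c["cx"]],[0,c["fy"],c["cy"]],[0,0,1]]);R=np.array(c["R"])
    n=cv2.undistortPoints(np.array([[uv]],float),K,np.array([c["k1"],0,0,0.]))[0,0]
    return -R.T@np.array(c["t"]), R.T@np.array([n[0],n[1],1])
def at_z(c,uv,z):
    o,d=ray(c,uv); return o+d*(z-o[2])/d[2]
def tri(rs):
    A=0;b=0
    for o,d in rs:
        d=d/np.linalg.norm(d);M=np.eye(3)-np.outer(d,d);A=A+M;b=b+M@o
    return np.linalg.solve(A,b)
def blob(c,col,near,rad=22):
    h=cv2.cvtColor(c["pixels"],cv2.COLOR_BGR2HSV);H,S,V=[h[...,i].astype(int) for i in range(3)]
    m={"red":((H<6)|(H>174))&(S>170),"blue":(H>105)&(H<130)&(S>150),"green":(H>45)&(H<90)&(S>120),"yellow":(H>24)&(H<35)&(S>200),"white":(S<40)&(V>150)}[col]&(V>50)
    yy,xx=np.mgrid[:400,:640]; m&=np.hypot(xx-near[0],yy-near[1])<rad
    n,l,s,ce=cv2.connectedComponentsWithStats(m.astype(np.uint8)); i=1+np.argmax(s[1:,4]); return ce[i],s[i]
E
python3 - <<'E'
from h import *
t=bot.read_camera("top");s=bot.read_camera("scene")
for col,a,b in [("red",(393,251),(242,223)),("blue",(464,207),(226,270)),("green",(391,149),(313,255))]:
    p,sa=blob(t,col,a);q,sb=blob(s,col,b)
    print(col,p,sa,q,sb,"tri",tri([ray(t,p),ray(s,q)]).round(4),"top@.06",at_z(t,p,.06).round(4),"scene@.055",at_z(s,q,.055).round(4))
for col,a,r in [("red",(194,198),25),("blue",(244,234),25)]:
    p,sa=blob(t,col,a,r);print(col,p,sa,at_z(t,p,.005).round(4))
for nm,u in [("yellow",(186,243)),("white",(231,186))]:print(nm,at_z(t,u,.065).round(4))
for u in [(164,178),(257,163),(270,257),(176,269)]:print(at_z(t,u,.033).round(4))
E
```

```text
red [396.14563107 250.77669903] [391 246  11  11 103] [242.39837398 222.45528455] [238 215  10  16 123] tri [ 0.4695 -0.1306  0.058 ] top@.06 [ 0.469  -0.1307  0.06  ] scene@.055 [ 0.467  -0.1275  0.055 ]
blue [465.73033708 205.76404494] [461 201  11  11  89] [226.03592814 270.03592814] [220 261  12  19 167] tri [ 0.5405 -0.249   0.06  ] top@.06 [ 0.5398 -0.2498  0.06  ] scene@.055 [ 0.537  -0.2451  0.055 ]
green [394.50649351 145.88311688] [390 141  10  10  77] [312.6125 254.65  ] [308 246  10  19 160] tri [ 0.6439 -0.1362  0.0596] top@.06 [ 0.6439 -0.1361  0.06  ] scene@.055 [ 0.6408 -0.1321  0.055 ]
red [193.46589595 197.69942197] [177 181  34  34 865] [0.5714 0.2184 0.005 ]
blue [244.26542491 233.80558789] [228 218  33  33 859] [0.5046 0.1272 0.005 ]
yellow [0.4899 0.2103 0.065 ]
white [0.5815 0.1373 0.065 ]
[0.6035 0.2613 0.033 ]
[0.6259 0.0994 0.033 ]
[0.4635 0.0783 0.033 ]
[0.447  0.2376 0.033 ]
```

Checks pass: dot spacing is 113 mm (80√2) and the knob centres triangulate to z of about 0.059. Next, pick red.

```bash
cat >> h.py <<'E'
from scipy.spatial.transform import Rotation as Ro
def down(psi):
    c,s=np.cos(psi),np.sin(psi); return Ro.from_matrix(np.array([[c,s,0],[s,-c,0],[0,0,-1]])).as_rotvec()
def snap(n,f):
    c=bot.read_camera(n); cv2.imwrite("pics/"+f,c["pixels"]); return c
E
python3 - <<'E'
from h import *
p=bot.current_ee_pos(); bot.line_to([p[0],p[1],.30],max_speed=.25)
x,y=.469,-.130
bot.goto([x,y,.16],down(np.arctan2(y,x)))
snap("wrist","w1.png"); print(bot.current_clock(),bot.current_ee_pos())
E
```

```text
3.2583 [ 0.46933259 -0.12945708  0.16018745]
```

View pics/w1.png

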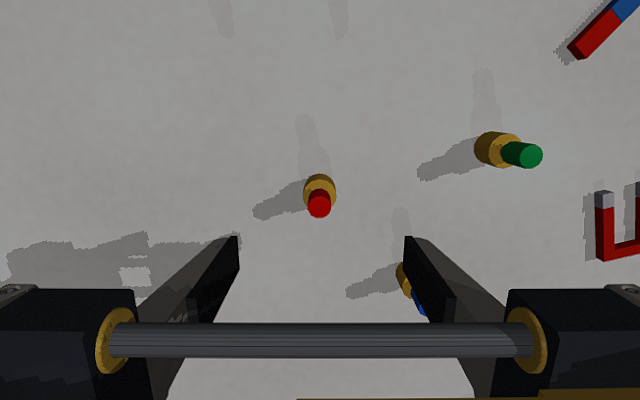

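The wrist view shows the red knob top at (319,203), centred between the fingers. The nearest other weight, blue, is about 95 mm off the jaw axis, so I can descend.

```bash
python3 - <<'E'
from h import *
c=bot.read_camera("wrist"); q=at_z(c,(319,204),.07); print(q)
b=tri([ray(c,(319,204)),(np.array([.4695,-.1306,.07]),np.array([0,0,1.]))]);print(b)
bot.line_to([.469,-.130,.037],max_speed=.15)
print(bot.current_contact_force())
bot.set_gripper(0.0,25); print(bot.current_opening(),bot.current_ee_pos())
f0=bot.current_contact_force()
bot.line_to([.469,-.130,.20],max_speed=.2)
print(f0,bot.current_contact_force(),bot.current_opening(),bot.current_clock())
snap("wrist","w2.png")
E
```

```text
[ 0.46826474 -0.12730192  0.07      ]
[ 0.46847886 -0.13029297  0.06007955]
[ 0.77940058 -0.78282142  0.84630016]
0.21187579312604302 [ 0.46883229 -0.12991347  0.03687743]
[-1.05809022  0.40969605  0.11444478] [ 0.89704245  1.33050308 -2.75701714] 0.2104049427624908 6.3333
```

View pics/w2.png

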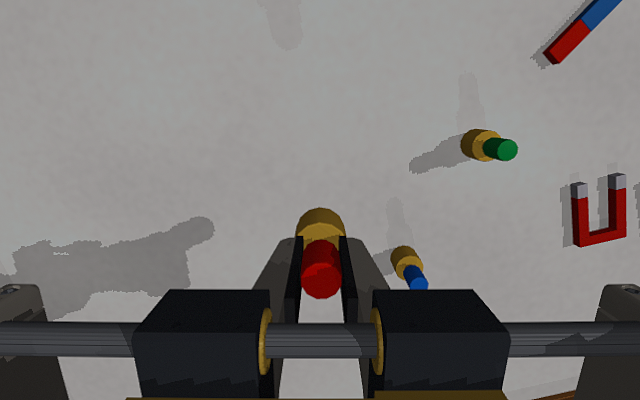

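Red is gripped: the opening matches a 19.4 mm knob, the load is about 2.8 N, and it hangs upright at (320,268). Now to its cell, with the jaws along the free diagonal.

```bash
python3 - <<'E'
from h import *
x,y=.5714,.2184; psi=np.arctan2(.0912,.0668)
bot.goto([x,y,.20],down(psi))
bot.line_to([x,y,.10],max_speed=.2)
snap("wrist","w3.png"); print(bot.current_contact_force(),bot.current_opening(),bot.current_clock(),bot.current_ee_pos())
E
```

```text
[ 0.30345843 -0.00815356 -1.21234972] 0.2125219647969263 8.4417 [0.57302876 0.2182668  0.10216067]
```

View pics/w3.png

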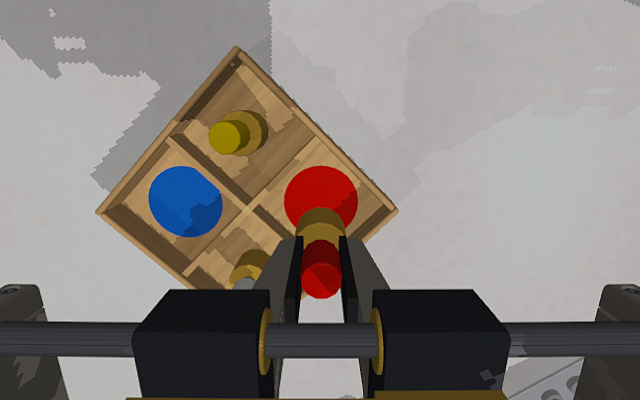

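Red hangs above the red dot, and the fingers are clear of the white and yellow weights. Lower it gently.

```bash
python3 - <<'E'
from h import *
x,y=.5714,.2184
bot.line_to([x,y,.046],max_speed=.12)
bot.hold(.15); f0=bot.current_contact_force()[2]; print(f0)
z=.044
while z>.038:
    bot.line_to([x,y,z],max_speed=.04); bot.hold(.1); f=bot.current_contact_force()[2]; print(z,f,bot.current_ee_pos()[2])
    if f-f0>2: break
    z-=.001
bot.set_gripper(.45); bot.hold(.1)
print(bot.current_opening(),bot.current_contact_force())
bot.line_to([x,y,.20],max_speed=.2)
x,y=.5400,-.2490
bot.goto([x,y,.16],down(np.arctan2(y,x)))
bot.set_gripper(1.0)
print(bot.current_clock()); snap("top","t4.png"); snap("wrist","w4.png")
E
```

```text
-1.9718792929625546
0.044 -2.582086954950989 0.0440708827150645
0.043 -2.5185390409423856 0.042934001953128485
0.041999999999999996 -2.159716171836873 0.04196791306654563
0.040999999999999995 5.034777926145167 0.041834394997409534
0.4526930822188822 [ 0.28706663 -0.35827968 -0.58743222]
14.7167
```

View pics/t4.png

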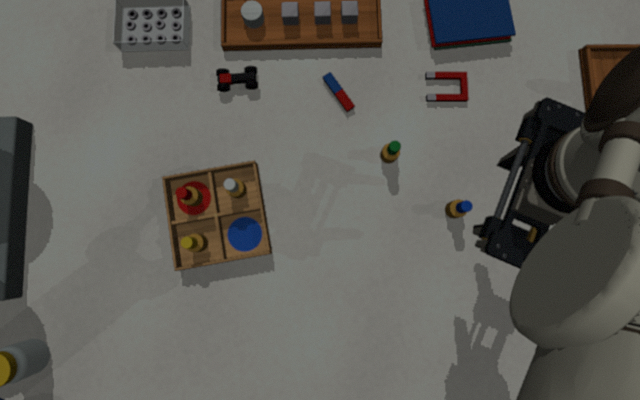

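View pics/w4.png

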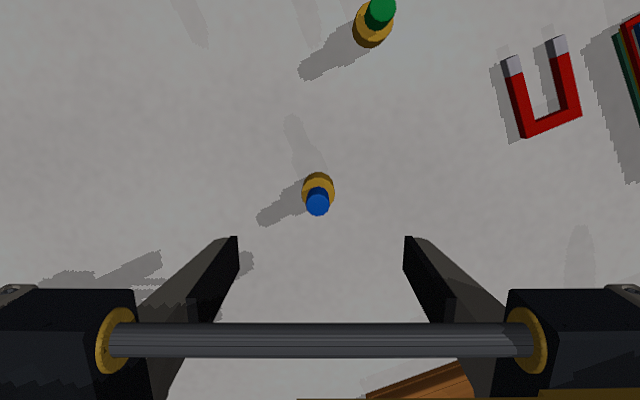

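The top view shows red standing upright on the red dot, foot at about (193,196). The wrist view shows the blue knob at (317,203), centred as red was. Pick blue.

```bash
python3 - <<'E'
from h import *
x,y=.5400,-.2490
bot.line_to([x,y,.037],max_speed=.15)
bot.set_gripper(0.0,25); print(bot.current_opening(),bot.current_ee_pos())
bot.line_to([x,y,.20],max_speed=.2)
print(bot.current_contact_force(),bot.current_opening())
x,y=.5046,.1272; psi=np.arctan2(.0912,.0668)
bot.goto([x,y,.20],down(psi))
bot.line_to([x,y,.10],max_speed=.2)
snap("wrist","w5.png"); print(bot.current_opening(),bot.current_clock(),bot.current_ee_pos())
E
```

```text
0.2132019645120743 [ 0.53977701 -0.24887502  0.03681398]
[-0.46025294 -0.16321199 -2.93305645] 0.20969101079257588
0.2093424057728478 19.9417 [0.50621747 0.12689354 0.10175194]
```

View pics/w5.png

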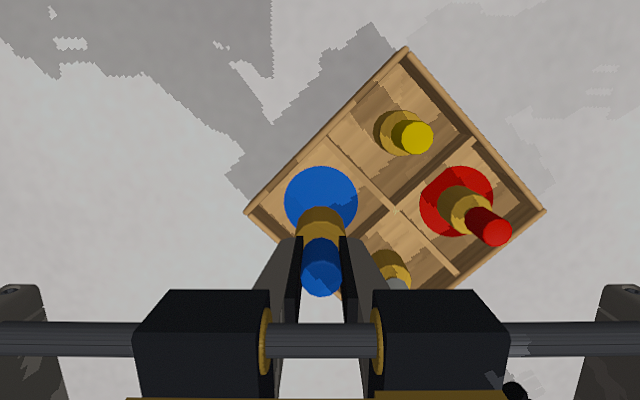

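Blue hangs upright over the blue dot, red stands on its own dot, and the fingers are clear of both neighbours. Lower it.

```bash
python3 - <<'E'
from h import *
x,y=.5046,.1272
bot.line_to([x,y,.046],max_speed=.12)
bot.hold(.15); f0=bot.current_contact_force()[2]; print(f0)
z=.044
while z>.038:
    bot.line_to([x,y,z],max_speed=.04); bot.hold(.1); f=bot.current_contact_force()[2]; print(z,f)
    if f-f0>2: break
    z-=.001
bot.set_gripper(.45); bot.hold(.1)
print(bot.current_opening(),bot.current_contact_force())
bot.line_to([x,y,.20],max_speed=.2)
bot.goto([.42,-.12,.25],down(-.2))
t=snap("top","t6.png"); s=snap("scene","s6.png")
cv2.imwrite("pics/t6z.png",cv2.resize(t["pixels"][140:290,140:300],None,fx=4,fy=3.9))
cv2.imwrite("pics/s6z.png",cv2.resize(s["pixels"][130:230,280:420],None,fx=5,fy=5))
print(bot.current_clock())
E
```

```text
-3.2287926624469656
0.044 -3.0974495594581697
0.043 -2.937336321658474
0.041999999999999996 -2.8098031352688415
0.040999999999999995 5.028369673799141
0.45177445693538093 [-0.60614315  0.61950571 -0.10458676]
24.775
```

View pics/t6z.png

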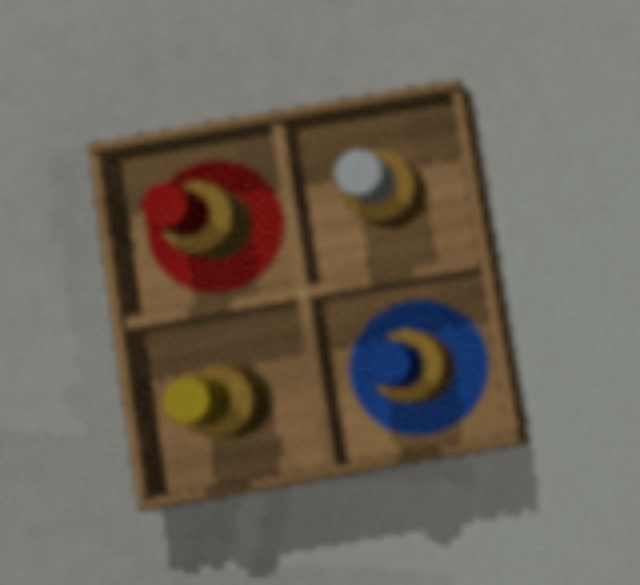

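View pics/s6z.png

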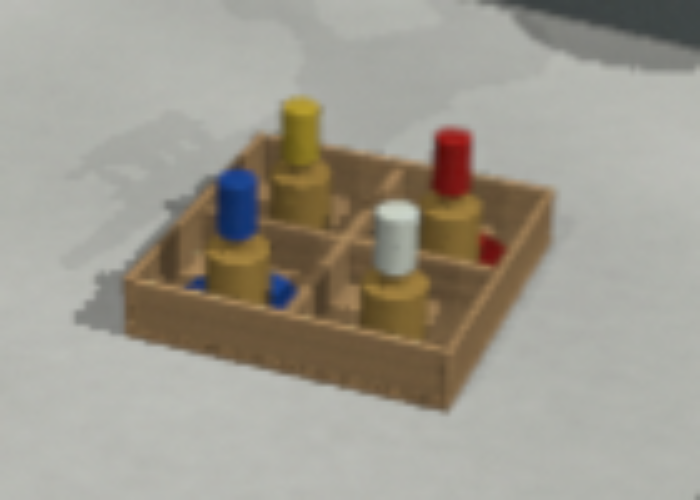

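Both weights stand upright near the middle of their dots, and the other two look undisturbed. The arm is clear of everything.

```bash
python3 - <<'E'
from workcell import bot
bot.hold(.2); bot.job_done(); print(bot.current_clock())
E
```

```text
the job is handed in; nothing more can be done
the job is handed in; nothing more can be done
```

Both weights are back in the box: red in the cell with the red dot and blue in the cell with the blue dot. I handed the job in at about 25 s of the 48 s allowed, and no verdict is reported.

- **Picking:** I found the weights and dots in the top and scene cameras and gripped each knob at 25 N. The jaw opening read 19–20 mm on both, matching the 20 mm knob.
- **Placing:** I lowered each weight in 1 mm steps until the floor took the load, at a tool height of about 42 mm as expected. I then opened the fingers to about 41 mm and withdrew straight up.
- **Last checks:** The top and scene views before hand-in show both weights upright, well inside their dots. The yellow, white and other objects look undisturbed, and the arm was parked well clear.
- **Disagreements:** Positions from single cameras differed by up to about 5 mm, partly from the assumed knob height, so I used the triangulated ones. The force reading with no contact is noisy by about 1 N. No check failed.

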